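# Sort two tube couplers with the bore gauge

## Task

Sort the two grey tube couplers by fit. Pass the one that fits down through the round bore of the gauge so that it ends up inside the clear catch box below, and stand the one that is too wide upright in the open steel tray.

Things in the scene. Friction and masses are not known exactly. Their poses are not given: they have to be found in the camera images.
- slim_coupler: The slimmer grey plastic tube coupler with a blue band round its middle: a plain upright cylinder 32 mm in diameter and 60 mm tall, about 45 g, loose, standing on the bench. It fits through the gauge. Origin: centre of its underside; z runs up along its axis.
- wide_coupler: The wider grey plastic tube coupler with a blue band round its middle: a plain upright cylinder 56 mm in diameter and 60 mm tall, about 90 g, loose, standing on the bench. It is too wide for the gauge. Origin: centre of its underside; z runs up along its axis.
- gauge: Bore gauge, fixed: a closed box 120 x 120 mm, 96 mm tall, with clear 5 mm walls and a 4 mm floor, topped by a 16 mm aluminium plate (underside at 80 mm). A bore 46 mm in diameter with a 5 mm chamfered mouth goes through the plate's middle; the slim coupler, let go upright in it, drops into the box. Origin: centre of the box's underside, straight below the bore; z up, x and y along its sides.
- tray: Open steel tray, fixed to the bench: 120 mm along its x, 150 mm along its y, walls 25 mm tall and 4 mm thick, floor 4 mm thick. Origin: centre of its underside on the bench; z up.
Not all that is in view belongs to the job. Of the things that look like the gauge, take the one that is farthest to the robot's left at the start.

How it is judged:
By the outcome, as a careful person would: the job done as asked, in the order asked, and still so for the second after the job is handed in, with the robot touching nothing.
It also fails if it takes over 51 s, if anything falls off the work surface, if the arm or the gripper's body presses on something with over 40 N, if the wrist force passes 120 N, or if a joint passes its speed limit or range.

## Robot

A 6-joint arm with a two-finger parallel gripper is mounted at the origin on the work surface. World frame = base frame: x ahead of the robot, y to its left, z up, the work surface at z = 0. Lengths are in mm, angles in degrees, forces in N, time in s.
With the tool pointing down it reaches from about 350 to 850 mm from the base axis. Payload 8.1 kg.
Tool frame: the origin (TCP) lies midway between the tips of the shut fingers; the grasp point (between the pads) lies 19 mm behind it (r.pinch_z is the distance from the TCP to the grasp point, in mm); z points along the fingers, y is the line along which they close (so a half turn about z gives the same grasp; the last joint's range is limited). The gripper opens to 85 mm and grips with 20 to 120 N. Pads are 22 mm wide; open, the fingers measure 114 mm over their backs; the gripper's body (76 mm by 85 mm) begins 54 mm behind the grasp point. The pads swing forward as they close: fully open they stand 13 mm farther back than shut.
Start: joints at [-73.877, 7.471, 85.268, -0, 87.261, -4.893], TCP at [215.198, -560.085, 204.292] pointing down, gripper open.
Joint ranges: [-169.43, 169.43], [-51.17, 129.36], [1.28, 143.12], [-76.62, 256.62], [0, 156.53], [-152.29, 152.29]. Speed limits (degrees/s): [136.94, 136.94, 159.86, 180, 180, 180].

## Interface

Orientations are given as [roll, pitch, yaw] about the fixed x, y, z axes, in that order (R = Rz(yaw) Ry(pitch) Rx(roll)).
In Python, from bench import sensors, optics, job, r gives the robot as it stands.
- The arm moves only by the tool play_rows, never from a script. Its argument "motion" is a list that holds one entry, the list of rows, each a list of 6 numbers: the shift along the tool's x, y, z in cm, then the turn, a rotation vector about the tool's x, y, z in degrees. In form: [[[x, y, z, ax, ay, az], ...]]. A call has 1 to 5 rows; each row is the pose to reach, as a shift and turn from the pose commanded when the call began, along the tool's axes at that moment; what a row does not reach only later rows make up. A row lasts 1/10 s, in which the tool goes at most 50 mm and 8.59 degrees, less where a joint would pass 70% of its speed; a pose out of reach is approached as far as the arm can. A call with a gripper value outside its range is refused whole. "jaw" is the opening, from 0 (shut) to 1 (fully open), set as the call begins (left out, the last holds). The fingers move at their own pace and stop on an object; "squeeze" is the grip in N (left out, the last holds). Time passes only in rows, so rows that repeat a pose let the fingers close. It gives the time, the measured TCP pose, the force, the opening and the grip force at its end, in the units of the state.
- sensors.sense(): the state, without advancing time (a new reading comes with each control period).
- optics.snapshot(name): name is "side" or "top" or "wrist"; returns a dict with "pixels" (420x560x3 uint8, red, green, blue), "mtx" (3x3 intrinsics, pixels), "R" (3x3) and "t" (3): a world point X has camera coordinates R X + t; the wrist camera has in their place "T_tool_cam" (4x4, takes a point from camera to tool coordinates, whose origin is the TCP and whose axes are the flange's). Camera axes: x right, y down, z forward; pixel columns grow to the right and rows downward; lengths in mm; the calibration is good to about 2 mm. A picture is of the moment at which its call begins: read the wrist's pose just before it. There is no depth.
- job.hand_in(): hands the job in; it is judged then, once.
The state is a dict: "time": time; "joint_pos": joint angles; "qd": joint speeds; "joint_efforts": joint torques, N m; "tool_pos": TCP position; "tcp_rot": TCP orientation; "ft_force": force on the tool from outside, world axes, zero at the start; "wrist_torque": the same for the moment, N m; "finger_gap": finger opening in mm; "grip_force": force on a finger pad.
Only numpy, scipy, OpenCV 4.12 (cv2) and the standard library are available. Lean on these libraries where they do the work, as an engineer would, in place of code of your own. Each camera call takes 0.05 s, during which the arm holds its last target. There are 200 camera calls.

## Working session

There is one attempt and no reset: what is moved stays moved. The work goes in short steps, Python scripts to look and compute and a tool call to move; the robot and the scene stay as the last step left them, time stands still between calls to the robot, and variables do not carry over. Pictures are saved under pics/ and viewed, at most 10 in all, crops included, and the job is handed in when it is done.

Besides the shell and the picture viewer there is one more tool, called by a JSON object that holds its "method" and its "body". play_rows: Moves the arm, as the interface text tells. Its arguments: {"type":"object","properties":{"motion":{"type":"array","items":{"type":"array","items":{"type":"array","items":{"type":"number"}}}},"jaw":{"type":"number"},"squeeze":{"type":"number"}},"required":["motion"]}

```bash
mkdir -p pics
cat > h.py <<'E'
import numpy as np, cv2
from bench import sensors, optics, job, r
def snap(n,f):
    s=optics.snapshot(n); cv2.imwrite('pics/'+f+'.png',s['pixels'][:,:,::-1]); np.savez('pics/'+f+'.npz',**s); return s
def ray(s,u,v,z):
    K=np.array(s['mtx']);R=np.array(s['R']);t=np.array(s['t'])
    d=R.T@np.linalg.inv(K)@[u,v,1]; c=-R.T@t
    return c+d*(z-c[2])/d[2]
def proj(s,X):
    p=np.array(s['mtx'])@(np.array(s['R'])@np.array(X,float)+s['t']); return p[:2]/p[2]
E
python3 - <<'E'
from h import *
print(sensors.sense())
a=snap('top','top0')
b=snap('side','side0')
for s in (a,b): print(s['mtx'],s['R'],s['t'])
E
```

```text
{'time': 0.0, 'joint_pos': array([-7.38788053e+01,  7.51630971e+00,  8.53302870e+01, -7.57419119e-04,
        8.72618663e+01, -4.89297777e+00]), 'qd': array([ 0.03634066, -0.01391251,  0.01053765, -0.05214093, -0.05778486,
       -0.05159249]), 'joint_efforts': array([-7.78377416e-04, -5.69390166e+01, -5.00555634e+01, -2.02847787e-04,
        1.47331471e-02, -1.30846374e-05]), 'tool_pos': array([ 215.00556624, -559.4984901 ,  203.22230326]), 'tcp_rot': array([-1.79891868e+02, -8.49759810e-03,  2.10142013e+01]), 'ft_force': array([-0.32464211,  0.89515805,  0.353836  ]), 'wrist_torque': array([-0.02671306,  0.0185863 , -0.03085902]), 'grip_force': 0.0, 'finger_gap': 85.40979067828728}
[[524.16497486   0.         278.24302742]
 [  0.         524.16497486 208.53194962]
 [  0.           0.           1.        ]] [[-0.0194207  -0.99952887  0.02376691]
 [-0.9916549   0.0162266  -0.12789548]
 [ 0.12744957 -0.02605239 -0.99150284]] [ -17.70165565  526.60114886 1147.84756387]
[[451.38018575   0.         276.13533304]
 [  0.         451.38018575 208.87219952]
 [  0.           0.           1.        ]] [[-8.43981691e-01 -5.36371499e-01  7.21243796e-04]
 [-3.38412292e-01  5.31448246e-01 -7.76556426e-01]
 [ 4.16139431e-01 -6.55643483e-01 -6.30047297e-01]] [444.37939366 209.03217518 936.3575746 ]
```

View pics/top0.png

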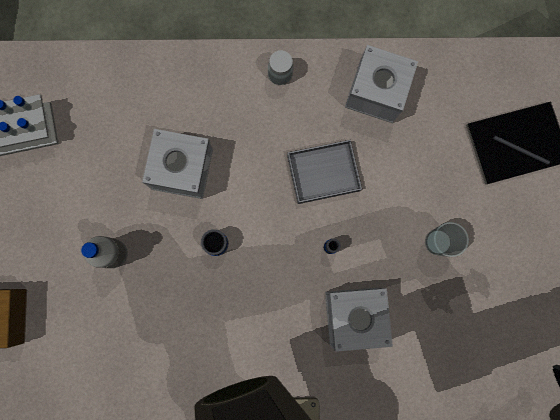

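View pics/side0.png

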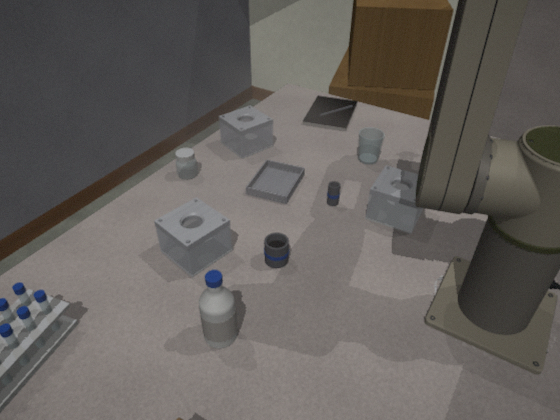

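The top view shows three gauges, at (177,161), (384,77) and (360,320). The one at (177,161) is farthest left (+y). The dark, blue-banded tubes are the couplers: wide at (214,242), slim at (332,245). The jar (281,67), glass (447,240) and bottle (100,252) are not part of the job. The tray is at (325,172). Next I'll measure and check one crop.

Run:
```python
from h import *
a=dict(np.load('pics/top0.npz'));b=dict(np.load('pics/side0.npz'))
for n,uv,z in [('gauge',(175,160),96),('g2',(384,77),96),('g3',(360,320),96),('wide',(214,241),60),('slim',(331,246),60),('tray',(325,172),15)]:
    X=ray(a,*uv,z); print(n,X.round(1),'side px',proj(b,X).round(1))
im=a['pixels'][:,:,::-1]
c1=cv2.resize(im[120:280,130:250],None,fx=3.5,fy=3.5,interpolation=3)
c2=cv2.resize(im[120:280,280:380],None,fx=3.5,fy=3.5,interpolation=3)
cv2.imwrite('pics/crop.png',np.hstack([c1,c2]))
```

```text
gauge [627.1 194.6  96. ] side px [191.5 220.4]
g2 [ 808.5 -265.8   96. ] side px [245.1 117.6]
g3 [ 281.  -191.5   96. ] side px [401.2 183.7]
wide [453.8 115.1  60. ] side px [276.  240.1]
slim [ 438.3 -140.4   60. ] side px [333.8 185.6]
tray [ 612.2 -137.6   15. ] side px [276.7 179.4]
```

View pics/crop.png

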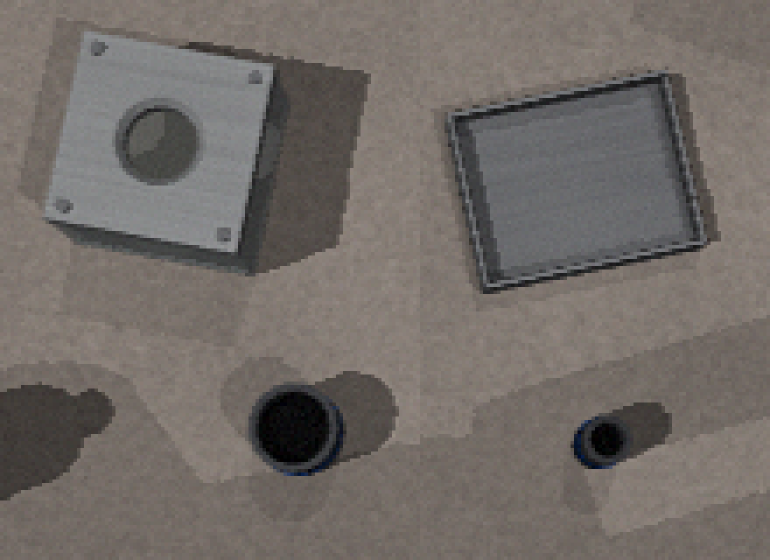

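The crop shows an open bore on the left gauge, with its centre at pixel (175,160.5) and the plate corners centred on the same point. The wide rim is at about (214,241.6), the slim rim at about (332.3,245.3), and the tray rim centre is at (324.7,171). All three heights and sizes are plausible.

```bash
cat >> h.py <<'E'
from scipy.spatial.transform import Rotation as Ro
def go(X):
    s=sensors.sense(); R=Ro.from_euler('xyz',s['tcp_rot'],degrees=True)
    print('t',round(s['time'],2),'pos',s['tool_pos'].round(1),s['tcp_rot'].round(1),'shift cm',(R.inv().apply(np.array(X)-s['tool_pos'])/10).round(2))
E
python3 - <<'E'
from h import *
a=dict(np.load('pics/top0.npz'));b=dict(np.load('pics/side0.npz'))
print('cam',(-a['R'].T@a['t']).round())
for n,uv,z in [('gauge',(174.9,160.4),96),('wide',(214.1,241.6),60),('slim',(332.3,245.3),60),('tray',(324.7,171),25)]:
    print(n,ray(a,*uv,z).round(1))
# size checks
px=lambda u,v:((u+.5)/3.5-.5+130,(v+.5)/3.5-.5+120)
c=[ray(a,*px(*p),96) for p in [(85,30),(273,65),(232,254),(45,220)]]
print([np.linalg.norm(c[i]-c[i-1]).round(1) for i in range(4)],np.mean(c,0))
c=[ray(a,*px(p[0]+105,p[1]),25) for p in [(450,112),(668,73),(708,243),(486,290)]]
print([np.linalg.norm(c[i]-c[i-1]).round(1) for i in range(4)],np.mean(c,0))
go([437,-142,160])
E
```

```text
cam [ 376.    4. 1206.]
gauge [626.2 194.8  96. ]
wide [452.5 114.9  60. ]
slim [ 439.7 -143.3   60. ]
tray [ 612.6 -135.8   25. ]
[np.float64(121.2), np.float64(118.3), np.float64(120.7), np.float64(116.0)] [626.89574092 194.48806468  96.        ]
[np.float64(120.6), np.float64(147.1), np.float64(116.6), np.float64(149.1)] [ 613.11996301 -136.19477938   25.        ]
t 0.1 pos [ 215.1 -559.5  203.3] [-179.9   -0.    21. ] shift cm [ 35.69 -31.01   4.39]
```

{"method": "play_rows", "body": {"motion": [[[3.4,-3,0,0,0,0],[6.8,-6,0,0,0,0],[10.2,-9,0,0,0,0],[13.6,-12,0,0,0,0],[17,-15,0,0,0,0]]], "jaw": 1}}

```text
time: 0.6
tool_pos: [320.4, -357.2, 203.8]
tcp_rot: [-180.0, 0.0, 21.0]
ft_force: [1.6, 0.5, -0.1]
finger_gap: 85.5
grip_force: 0.0
```

{"method": "play_rows", "body": {"motion": [[[3.7,-3.2,0.9,0,0,0],[7.4,-6.4,1.8,0,0,0],[11.1,-9.6,2.7,0,0,0],[14.8,-12.8,3.5,0,0,0],[18.7,-16,4.4,0,0,0]]]}}

```text
time: 1.1
tool_pos: [437.0, -141.8, 160.1]
tcp_rot: [180.0, -0.0, 21.0]
ft_force: [0.4, -0.6, 0.2]
finger_gap: 85.5
grip_force: 0.0
```

{"method": "play_rows", "body": {"motion": [[[0,0,0,0,0,0],[0,0,0,0,0,0],[0,0,0,0,0,0],[0,0,0,0,0,0]]]}}

```text
time: 1.5
tool_pos: [436.3, -145.0, 160.7]
tcp_rot: [180.0, -0.0, 20.9]
ft_force: [-0.6, -0.1, -0.2]
finger_gap: 85.3
grip_force: 0.0
```

```bash
cat >> h.py <<'E'
def wrist(f):
    st=sensors.sense(); s=snap('wrist',f)
    T=np.eye(4); T[:3,:3]=Ro.from_euler('xyz',st['tcp_rot'],degrees=True).as_matrix(); T[:3,3]=st['tool_pos']
    M=np.linalg.inv(T@s['T_tool_cam']); s['R']=M[:3,:3]; s['t']=M[:3,3]; np.savez('pics/'+f+'.npz',**s); return s
E
python3 - <<'E'
from h import *
go([439.7,-143.3,29])
s=wrist('w1'); print(proj(s,[439.7,-143.3,60]),proj(s,[439.7,-143.3,0]))
E
```

```text
t 1.5 pos [ 436.3 -145.   160.7] [180.   -0.   20.9] shift cm [ 0.38 -0.04 13.17]
[273.81931715 191.25499091] [273.97389637 176.65306259]
```

View pics/w1.png

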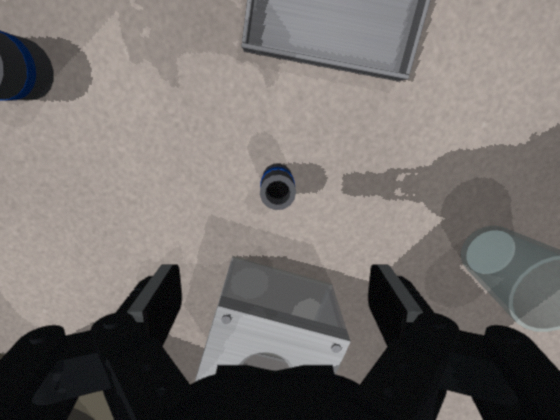

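The wrist view shows the slim coupler's rim at about (278,192), close to the predicted (274,191), so I'll refine from this.

Run:
```python
from h import *
s=dict(np.load('pics/w1.npz')); X=ray(s,277.7,191,60); print(X)
X=(X+[439.7,-143.3,60])/2; X[2]=29; go(X)
```

```text
[ 441.11023474 -146.35386943   60.        ]
t 1.55 pos [ 436.3 -145.1  160.7] [180.   -0.   20.9] shift cm [ 0.39  0.12 13.17]
```

{"method": "play_rows", "body": {"motion": [[[0.4,0.1,4,0,0,0],[0.4,0.1,8,0,0,0],[0.4,0.1,11,0,0,0],[0.4,0.1,13.2,0,0,0],[0.4,0.1,13.2,0,0,0]]]}}

```text
time: 2.05
tool_pos: [437.5, -143.0, 25.2]
tcp_rot: [-179.7, 0.3, 20.9]
ft_force: [-0.8, -0.5, -0.2]
finger_gap: 85.4
grip_force: 0.0
```

{"method": "play_rows", "body": {"motion": [[[0,0,0,0,0,0],[0,0,0,0,0,0],[0,0,0,0,0,0],[0,0,0,0,0,0],[0,0,0,0,0,0]]], "jaw": 0, "squeeze": 30}}

```text
time: 2.55
tool_pos: [442.1, -143.8, 30.1]
tcp_rot: [179.9, -0.1, 21.0]
ft_force: [-0.4, -0.7, 6.0]
finger_gap: 29.6
grip_force: 29.2
```

{"method": "play_rows", "body": {"motion": [[[0,0,0,0,0,0],[0,0,0,0,0,0],[0,0,0,0,0,0],[0,0,0,0,0,0],[0,0,0,0,0,0]]]}}

```text
time: 3.05
tool_pos: [442.2, -143.9, 30.1]
tcp_rot: [179.9, -0.1, 21.0]
ft_force: [-0.1, -0.2, 5.3]
finger_gap: 29.3
grip_force: 29.2
```

{"method": "play_rows", "body": {"motion": [[[0,0,-2,0,0,0],[0,0,-5,0,0,0],[0,0,-9,0,0,0],[0,0,-13,0,0,0],[0,0,-16,0,0,0]]]}}

```text
time: 3.55
tool_pos: [441.4, -143.4, 191.7]
tcp_rot: [179.9, -0.1, 21.0]
ft_force: [-0.0, 0.1, 0.5]
finger_gap: 29.3
grip_force: 29.7
```

{"method": "play_rows", "body": {"motion": [[[0,0,0,0,0,0],[0,0,0,0,0,0],[0,0,0,0,0,0]]]}}

```text
time: 3.85
tool_pos: [440.1, -142.9, 187.3]
tcp_rot: [-179.9, 0.1, 21.0]
ft_force: [-0.0, -0.4, -1.2]
finger_gap: 28.9
grip_force: 29.7
```

Run:
```python
from h import *
go([626.5,194.6,190])
s=wrist('w2'); snap('side','s2')
a=cv2.imread('pics/w2.png');b=cv2.imread('pics/s2.png')
cv2.imwrite('pics/c2.png',np.hstack([a[200:420,130:430],b[40:260,230:530]]))
```

```text
t 3.85 pos [ 440.1 -142.9  187.3] [-1.799e+02  1.000e-01  2.100e+01] shift cm [ 29.51 -24.82  -0.28]
```

View pics/c2.png

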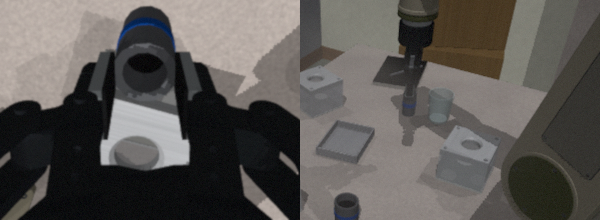

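Run:
```python
from h import *
s=dict(np.load('pics/w2.npz')); f=s['mtx'][0,0]; print(f,s['T_tool_cam'].round(2))
K=s['mtx']
for d in (f*32/58,f*32/56,f*32/60): print(d,(s['T_tool_cam']@np.r_[np.linalg.inv(K)@[276,268,1]*d,1]).round(1))
im=cv2.imread('pics/w2.png'); cv2.imwrite('pics/c3.png',cv2.resize(im[190:350,200:350],None,fx=3.5,fy=3.5,interpolation=3))
```

```text
321.8916818513701 [[  -0.     -0.95   -0.3    74.42]
 [   1.      0.     -0.      0.46]
 [   0.     -0.3     0.95 -168.91]
 [   0.      0.      0.      1.  ]]
177.59541067661797 [-11.1   1.1  -9.6   1. ]
183.93810391506864 [-14.1   1.1  -3.9   1. ]
171.67556365406406 [ -8.2   1.1 -14.9   1. ]
```

View pics/c3.png

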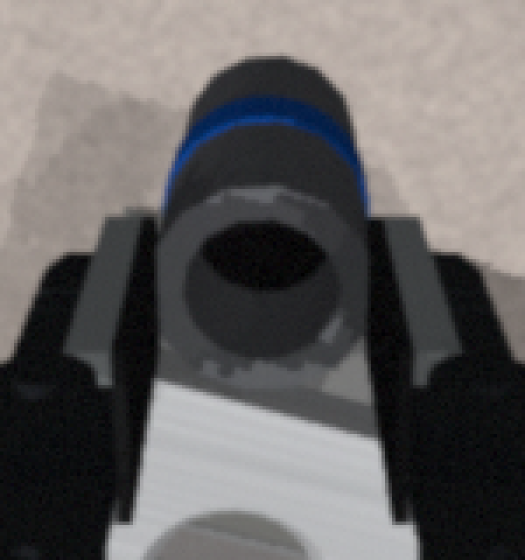

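The coupler is held upright, with its rim at about (275,272) in the wrist image and its centre roughly 3–5 mm behind the TCP along tool x. I'll carry it to the gauge and check the alignment there.

{"method": "play_rows", "body": {"motion": [[[2,-1.6,0,0,0,0],[5,-4.2,0,0,0,0],[8.5,-7,0,0,0,0],[12,-10,0,0,0,0],[15,-12.4,0,0,0,0]]]}}

```text
time: 4.45
tool_pos: [536.3, 28.5, 187.1]
tcp_rot: [-179.9, 0.1, 21.0]
ft_force: [1.0, -0.8, -0.8]
finger_gap: 28.9
grip_force: 29.7
```

{"method": "play_rows", "body": {"motion": [[[3.5,-2.8,0,0,0,0],[7,-5.8,0,0,0,0],[10.5,-8.8,0,0,0,0],[13.5,-11.2,0,0,0,0],[14.9,-12.4,0,0,0,0]]]}}

```text
time: 4.95
tool_pos: [630.9, 198.5, 186.3]
tcp_rot: [-179.9, 0.1, 21.1]
ft_force: [0.3, -0.8, -0.8]
finger_gap: 29.1
grip_force: 29.7
```

{"method": "play_rows", "body": {"motion": [[[0,0,1.5,0,0,0],[0,0,3,0,0,0],[0,0,3,0,0,0],[0,0,3,0,0,0],[0,0,3,0,0,0]]]}}

```text
time: 5.45
tool_pos: [631.0, 194.6, 159.0]
tcp_rot: [180.0, -0.0, 20.9]
ft_force: [0.0, -0.3, -0.2]
finger_gap: 29.4
grip_force: 29.7
```

Run:
```python
from h import *
go([629.8,195.9,150])
s=wrist('w4'); b=snap('side','s4')
a=cv2.imread('pics/w4.png');b=cv2.imread('pics/s4.png')
cv2.imwrite('pics/c4.png',np.hstack([cv2.resize(a[150:420,130:430],None,fx=1.33,fy=1.33)[:350,:399],cv2.resize(b[130:280,120:290],(397,350))]))
```

```text
t 5.45 pos [631.  194.6 159. ] [180.   -0.   20.9] shift cm [-0.07 -0.16  0.9 ]
```

View pics/c4.png

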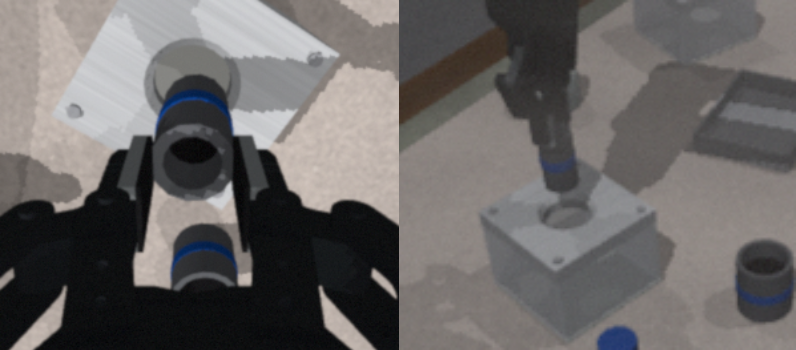

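The wrist view shows the bore mouth at image (273.6,212.4), directly ahead of the held coupler. I'll compare it with the predicted projections.

Run:
```python
from h import *
w=dict(np.load('pics/w4.npz'));b=dict(np.load('pics/s4.npz'))
print('bore by wrist',ray(w,273.6,212.4,96).round(1),'by side plate/bore (px 190.6,222.3)',ray(b,120+(566-399)*170/397,130+215*150/350,96).round(1))
tx=np.array([.934,.357,0])
for off in (0,-4,-8):
  for dz in (30,38):
    X=np.array([631,194.6,159-dz])+off*tx
    q=proj(b,X); q2=proj(b,X+[0,0,60]); h=proj(b,X+[0,0,30])
    f=lambda p:((p[0]-120)*397/170+399,(p[1]-130)*350/150)
    g=lambda p:((p[0]-130)*1.33,(p[1]-150)*1.33)
    print(off,dz,'side crop bottom ctr',np.round(f(q)),'band',np.round(f(h)),'| wrist rim ctr',np.round(g(proj(w,X+[0,0,60]))),'band',np.round(g(proj(w,X+[0,0,30]))))
```

```text
bore by wrist [628.1 194.   96. ] by side plate/bore (px 190.6,222.3) [623.1 199.3  96. ]
0 30 side crop bottom ctr [559. 183.] band [555. 157.] | wrist rim ctr [191. 157.] band [192. 123.]
0 38 side crop bottom ctr [560. 189.] band [556. 164.] | wrist rim ctr [191. 146.] band [192. 116.]
-4 30 side crop bottom ctr [563. 183.] band [559. 158.] | wrist rim ctr [191. 166.] band [192. 132.]
-4 38 side crop bottom ctr [564. 190.] band [560. 165.] | wrist rim ctr [191. 156.] band [192. 124.]
-8 30 side crop bottom ctr [567. 184.] band [563. 158.] | wrist rim ctr [191. 176.] band [192. 140.]
-8 38 side crop bottom ctr [568. 190.] band [564. 165.] | wrist rim ctr [191. 165.] band [192. 132.]
```

{"method": "play_rows", "body": {"motion": [[[-0.1,-0.1,1,0,0,0],[-0.1,-0.1,2,0,0,0],[-0.1,-0.1,3,0,0,0],[-0.1,-0.1,3.6,0,0,0],[-0.1,-0.1,4.2,0,0,0]]]}}

```text
time: 6.05
tool_pos: [629.2, 196.0, 115.3]
tcp_rot: [-180.0, 0.1, 21.0]
ft_force: [-0.6, -0.6, -0.8]
finger_gap: 28.9
grip_force: 29.7
```

{"method": "play_rows", "body": {"motion": [[[0,0,0.4,0,0,0],[0,0,0.8,0,0,0],[0,0,0.8,0,0,0],[0,0,0.8,0,0,0],[0,0,0.8,0,0,0]]]}}

```text
time: 6.55
tool_pos: [630.0, 196.1, 109.1]
tcp_rot: [180.0, -0.0, 21.0]
ft_force: [0.3, -0.7, -0.9]
finger_gap: 29.4
grip_force: 29.7
```

Run:
```python
from h import *
go([629.8,195.6,108]); w=wrist('w5'); b=snap('side','s5')
a=cv2.imread('pics/w5.png');b=cv2.imread('pics/s5.png')
cv2.imwrite('pics/c5.png',np.hstack([cv2.resize(a[150:420,130:430],None,fx=1.33,fy=1.33)[:350,:399],cv2.resize(b[130:280,120:290],(397,350))]))
```

```text
t 6.55 pos [630.  196.1 109.1] [180.  -0.  21.] shift cm [-0.04  0.04  0.11]
```

View pics/c5.png

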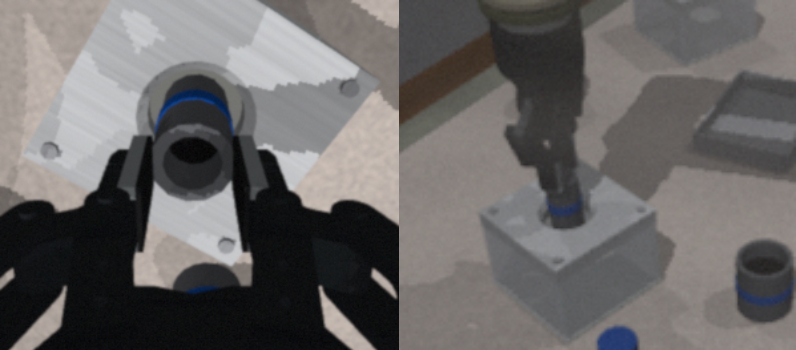

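The coupler's bottom is inside the bore mouth (side crop (565,215)), centred and with no contact force. I'll release it.

{"method": "play_rows", "body": {"motion": [[[0,0,0,0,0,0],[0,0,0,0,0,0],[0,0,0,0,0,0],[0,0,0,0,0,0],[0,0,0,0,0,0]]], "jaw": 1}}

```text
time: 7.15
tool_pos: [629.6, 196.1, 108.5]
tcp_rot: [180.0, -0.0, 21.0]
ft_force: [-0.3, 0.7, 0.9]
finger_gap: 85.4
grip_force: 0.0
```

{"method": "play_rows", "body": {"motion": [[[0,0,-2,0,0,0],[0,0,-5,0,0,0],[0,0,-8,0,0,0],[0,0,-8,0,0,0],[0,0,-8,0,0,0]]]}}

```text
time: 7.65
tool_pos: [630.4, 196.3, 189.9]
tcp_rot: [180.0, -0.1, 21.0]
ft_force: [0.3, 0.1, -0.5]
finger_gap: 85.5
grip_force: 0.0
```

Run:
```python
from h import *
go([453,115,190]); w=wrist('w6'); b=snap('side','s6')
a=cv2.imread('pics/w6.png');b=cv2.imread('pics/s6.png')
cv2.imwrite('pics/c6.png',np.hstack([cv2.resize(a[0:420],(400,300)),cv2.resize(b[150:300,130:330],(400,300))]))
```

```text
t 7.65 pos [630.4 196.3 189.9] [ 1.8e+02 -1.0e-01  2.1e+01] shift cm [-19.48   1.22  -0.06]
```

View pics/c6.png

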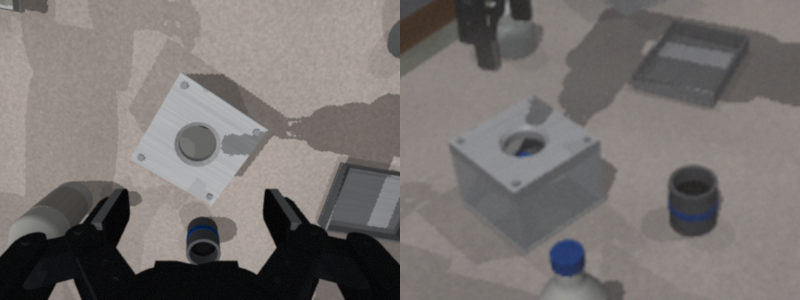

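The slim coupler has left the gripper, and blue is visible down the bore at side crop (524,155). I'll check its depth numerically.

```bash
cat >> h.py <<'E'
def blue(s,roi):
    u0,u1,v0,v1=roi; h=cv2.cvtColor(s['pixels'],cv2.COLOR_RGB2HSV)
    m=((h[...,0]>105)&(h[...,0]<130)&(h[...,1]>110)&(h[...,2]>25))[v0:v1,u0:u1].astype(np.uint8)
    n,_,st,c=cv2.connectedComponentsWithStats(m)
    return [(st[i].tolist(),(c[i]+[u0,v0]).round(1).tolist()) for i in range(1,n) if st[i,4]>3]
E
python3 - <<'E'
from h import *
b=dict(np.load('pics/s6.npz')); w=dict(np.load('pics/w6.npz'))
print('side blue gauge',blue(b,(150,240,190,275)))
for z in (90,64,60,34,4): print(z,proj(b,[627,194.5,z]).round(1),proj(w,[627,194.5,z]).round(1))
print('wrist blue',blue(w,(180,390,100,300)))
print('side blue wide',blue(b,(255,300,220,280)))
p=w['pixels']; print(p[185:225:5,255:300:5].mean(2).astype(int))
go([448,113,190])
E
```

```text
side blue gauge [([39, 36, 5, 2, 9], [191.2, 226.6]), ([56, 80, 15, 5, 56], [213.4, 272.4])]
90 [191.9 222.4] [274.7 200.2]
64 [193.2 231. ] [274.7 192.6]
60 [193.4 232.3] [274.7 191.5]
34 [194.7 240.7] [274.7 185.2]
4 [196.1 249.9] [274.7 179. ]
wrist blue []
side blue wide [([10, 33, 23, 8, 64], [275.6, 257.2])]
[[112 102 100 100 101 100 100 100 101]
 [100 101 100  99 101  99 101 102 100]
 [114 114 107 101 100 101 101 101  99]
 [114 114 113 109  99 100 101  99 100]
 [114 114 114 113 100 102 100 100 101]
 [ 97 113 113 113  99 100 100 101 101]
 [ 96 106 114 113 101 100 100 102  88]
 [130  99  73  99 100  98  90  86 148]]
t 7.75 pos [629.  195.9 187.3] [-1.8e+02  1.0e-01  2.1e+01] shift cm [-19.87   1.25  -0.24]
```

Run:
```python
from h import *
b=dict(np.load('pics/s6.npz')); w=dict(np.load('pics/w6.npz'))
print('wide by wrist',ray(w,284.5,352,60),'side rim (crop 693.5,186)',ray(b,130+293.5/2,150+186/2,60))
go([454,114.5,170])
```

```text
wide by wrist [456.06472537 116.95555996  60.        ] side rim (crop 693.5,186) [447.34141388 122.12923282  60.        ]
t 7.75 pos [629.  195.9 187.3] [-1.8e+02  1.0e-01  2.1e+01] shift cm [-19.25   1.32   1.76]
```

{"method": "play_rows", "body": {"motion": [[[-4,0.3,0,0,0,0],[-8.5,0.6,0,0,0,0],[-13,0.9,0,0,0,0],[-17,1.2,0,0,0,0],[-19.3,1.2,0,0,0,0]]]}}

```text
time: 8.25
tool_pos: [450.6, 114.5, 186.5]
tcp_rot: [-180.0, 0.2, 21.0]
ft_force: [0.1, -0.3, 1.2]
finger_gap: 85.4
grip_force: 0.0
```

{"method": "play_rows", "body": {"motion": [[[0,0,2,0,0,0],[0,0,4,0,0,0],[0,0,4,0,0,0],[0,0,4,0,0,0]]]}}

```text
time: 8.65
tool_pos: [452.9, 115.5, 147.6]
tcp_rot: [-180.0, 0.1, 21.0]
ft_force: [0.6, 0.3, 0.2]
finger_gap: 85.6
grip_force: 0.0
```

Run:
```python
from h import *
w=wrist('w7'); g=cv2.cvtColor(w['pixels'],cv2.COLOR_RGB2GRAY)
print('pred rim',proj(w,[453.7,116,60]).round(1),'blue',blue(w,(180,390,60,300)))
m=(g[100:260,200:370]<85).astype(np.uint8)
n,_,st,c=cv2.connectedComponentsWithStats(m)
for i in range(1,n):
    if st[i,4]>80: print(st[i]+[200,100,0,0,0],(c[i]+[200,100]).round(1))
go([454,115.5,29])
```

```text
pred rim [274.1 198.3] blue [([66, 99, 57, 22, 194], [273.2, 165.2])]
[245 157  61  32 629] [275.5 167. ]
[ 246  172   57   55 2424] [274.  199.4]
t 8.7 pos [453.7 115.7 148.6] [-180.    0.   21.] shift cm [ 0.03  0.03 11.96]
```

The dark hole's centre (274,199.4) matches the predicted (274.1,198.3), so I'll descend and grip.

{"method": "play_rows", "body": {"motion": [[[0,0,3,0,0,0],[0,0,7,0,0,0],[0,0,10,0,0,0],[0,0,11.9,0,0,0],[0,0,11.9,0,0,0]]]}}

```text
time: 9.2
tool_pos: [451.8, 115.4, 27.3]
tcp_rot: [-179.9, 0.3, 21.0]
ft_force: [-0.2, -0.0, 0.4]
finger_gap: 85.6
grip_force: 0.0
```

{"method": "play_rows", "body": {"motion": [[[0,0,0,0,0,0],[0,0,0,0,0,0],[0,0,0,0,0,0],[0,0,0,0,0,0],[0,0,0,0,0,0]]], "jaw": 0, "squeeze": 35}}

```text
time: 9.7
tool_pos: [457.0, 117.0, 33.3]
tcp_rot: [-180.0, -0.4, 21.0]
ft_force: [0.2, 1.0, 12.8]
finger_gap: 12.2
grip_force: 6.9
```

{"method": "play_rows", "body": {"motion": [[[0,0,0,0,0,0],[0,0,0,0,0,0],[0,0,-2,0,0,0],[0,0,-6,0,0,0],[0,0,-10,0,0,0]]]}}

```text
time: 10.2
tool_pos: [453.3, 115.6, 131.0]
tcp_rot: [-180.0, 0.0, 21.0]
ft_force: [1.5, -0.5, -0.3]
finger_gap: -0.0
grip_force: 0.0
```

Run:
```python
from h import *
go([613,-136,130]); w=wrist('w8'); b=snap('side','s8')
st=sensors.sense()
print(blue(w,(180,390,60,400)),blue(b,(200,340,120,280)))
for off in(0,-4): print(proj(b,st['tool_pos']+np.array([.934,.357,0])*off).round(1))
```

```text
t 10.2 pos [453.3 115.6 131. ] [-180.    0.   21.] shift cm [ 5.89 29.21  0.09]
[([69, 102, 58, 25, 226], [277.1, 168.4]), ([127, 120, 3, 4, 4], [308.0, 181.5])] [([65, 132, 23, 7, 67], [275.9, 255.8]), ([5, 150, 17, 10, 141], [213.3, 275.1])]
[273.8 213.2]
[275.7 213.4]
```

The grip slipped off the top because the pads sat too high at this opening. The blue band has hardly moved. I'll re-measure and grasp lower, opening first.

{"method": "play_rows", "body": {"motion": [[[0,0,-2,0,0,0],[0,0,-2,0,0,0],[0,0,-2,0,0,0],[0,0,-2,0,0,0],[0,0,-2,0,0,0]]], "jaw": 1}}

```text
time: 10.8
tool_pos: [453.1, 115.5, 148.3]
tcp_rot: [-180.0, 0.1, 21.0]
ft_force: [0.2, 0.1, -0.7]
finger_gap: 72.3
grip_force: 0.0
```

Run:
```python
from h import *
w=wrist('w9'); b=snap('side','s9'); g=cv2.cvtColor(w['pixels'],cv2.COLOR_RGB2GRAY)
print('pred rim',proj(w,[453.7,116,60]).round(1),'blue',blue(w,(180,390,60,300)),blue(b,(240,340,220,280)))
m=(g[100:260,200:370]<85).astype(np.uint8)
n,_,st,c=cv2.connectedComponentsWithStats(m)
for i in range(1,n):
    if st[i,4]>80: print(st[i]+[200,100,0,0,0],(c[i]+[200,100]).round(1),ray(w,*(c[i]+[200,100]),60).round(1))
go([454,115.5,12])
```

```text
pred rim [274.1 198.4] blue [([71, 99, 54, 22, 192], [277.1, 164.3])] [([25, 32, 23, 7, 67], [275.7, 255.7])]
[250 156  60  29 590] [279.1 165.9] [480.6 121.9  60. ]
[ 252  172   56   54 2381] [279.6 198.5] [455.3 111.7  60. ]
t 10.9 pos [453.2 115.6 148.6] [-1.8e+02  1.0e-01  2.1e+01] shift cm [ 0.09  0.04 13.66]
```

{"method": "play_rows", "body": {"motion": [[[0,0.4,1,0,0,0],[0,0.4,3,0,0,0],[0,0.4,7,0,0,0],[0,0.4,11,0,0,0],[0,0.4,13.6,0,0,0]]]}}

```text
time: 11.4
tool_pos: [452.9, 111.3, 9.7]
tcp_rot: [-180.0, 0.2, 21.0]
ft_force: [-0.6, 0.1, -0.3]
finger_gap: 85.5
grip_force: 0.0
```

{"method": "play_rows", "body": {"motion": [[[0,0,0,0,0,0],[0,0,0,0,0,0],[0,0,0,0,0,0],[0,0,0,0,0,0],[0,0,0,0,0,0]]], "jaw": 0, "squeeze": 35}}

```text
time: 11.9
tool_pos: [456.4, 112.1, 14.9]
tcp_rot: [180.0, -0.1, 21.0]
ft_force: [0.2, -0.3, -0.3]
finger_gap: 55.2
grip_force: 37.0
```

{"method": "play_rows", "body": {"motion": [[[0,0,0,0,0,0],[0,0,0,0,0,0],[0,0,0,0,0,0]]]}}

```text
time: 12.2
tool_pos: [455.9, 112.0, 14.2]
tcp_rot: [180.0, -0.1, 21.0]
ft_force: [0.5, 0.3, 5.6]
finger_gap: 54.9
grip_force: 37.5
```

{"method": "play_rows", "body": {"motion": [[[0,0,-1.5,0,0,0],[0,0,-4,0,0,0],[0,0,-7,0,0,0],[0,0,-9,0,0,0],[0,0,-9,0,0,0]]]}}

```text
time: 12.7
tool_pos: [457.5, 112.2, 106.8]
tcp_rot: [179.9, -0.3, 21.0]
ft_force: [0.4, 0.4, -0.2]
finger_gap: 54.9
grip_force: 37.2
```

Run:
```python
from h import *
st=sensors.sense(); b=snap('side','s10'); P=st['tool_pos']
print(blue(b,(200,340,100,280)),'band ctr pred',proj(b,P+[0,0,16]).round(1),'on bench pred',proj(b,[455,112,30]).round(1),st['finger_gap'])
go([613,-136,P[2]])
```

```text
[([66, 122, 21, 6, 57], [276.0, 225.1]), ([5, 170, 17, 10, 142], [213.2, 275.2])] band ctr pred [275.3 217.4] on bench pred [276.3 248.7] 54.858193540016025
t 12.75 pos [456.3 112.1 104.7] [180.   -0.2  21. ] shift cm [ 5.73 28.77 -0.17]
```

Held upright: the band's offset from the axis matches its offset on the bench. I'll carry it to the tray.

{"method": "play_rows", "body": {"motion": [[[0.4,2,0,0,0,0],[1.2,6,0,0,0,0],[2,10,0,0,0,0],[2.8,14,0,0,0,0],[3.6,18,0,0,0,0]]]}}

```text
time: 13.25
tool_pos: [552.7, -44.4, 101.2]
tcp_rot: [-179.9, 0.1, 21.0]
ft_force: [1.7, 1.8, -0.6]
finger_gap: 54.7
grip_force: 37.3
```

{"method": "play_rows", "body": {"motion": [[[0.8,4,0,0,0,0],[1.6,8,0,0,0,0],[2.1,10.8,0,0,0,0],[2.1,10.8,0,0,0,0],[2.1,10.8,0,0,0,0]]]}}

```text
time: 13.75
tool_pos: [610.4, -136.6, 101.0]
tcp_rot: [-179.9, 0.2, 20.9]
ft_force: [-1.0, 0.4, -0.4]
finger_gap: 54.7
grip_force: 37.3
```

Run:
```python
from h import *
go([613,-136,20]); print(sensors.sense()['finger_gap'])
```

```text
t 13.75 pos [ 610.4 -136.6  101. ] [-179.9    0.2   20.9] shift cm [0.29 0.06 8.1 ]
54.72827892239949
```

{"method": "play_rows", "body": {"motion": [[[0.1,0,2,0,0,0],[0.2,0,4,0,0,0],[0.2,0,6,0,0,0],[0.2,0,7.2,0,0,0],[0.2,0,7.6,0,0,0]]]}}

```text
time: 14.25
tool_pos: [611.5, -134.3, 25.0]
tcp_rot: [-179.8, 0.2, 21.1]
ft_force: [-0.5, 0.5, -0.8]
finger_gap: 54.6
grip_force: 37.3
```

{"method": "play_rows", "body": {"motion": [[[0,0,0,0,0,0],[0,0,0,0,0,0],[0,0,0,0,0,0],[0,0,0,0,0,0]]]}}

```text
time: 14.65
tool_pos: [614.3, -136.0, 28.6]
tcp_rot: [179.9, -0.1, 21.0]
ft_force: [0.1, -0.8, -0.3]
finger_gap: 54.5
grip_force: 37.3
```

Creep down until contact.

{"method": "play_rows", "body": {"motion": [[[0,0,0.3,0,0,0],[0,0,0.6,0,0,0],[0,0,0.8,0,0,0],[0,0,0.8,0,0,0],[0,0,0.8,0,0,0]]]}}

```text
time: 15.15
tool_pos: [613.4, -135.7, 19.3]
tcp_rot: [-180.0, 0.0, 21.0]
ft_force: [0.4, 0.5, -0.8]
finger_gap: 54.4
grip_force: 37.3
```

{"method": "play_rows", "body": {"motion": [[[0,0,0.1,0,0,0],[0,0,0.2,0,0,0],[0,0,0.2,0,0,0],[0,0,0.2,0,0,0]]]}}

```text
time: 15.55
tool_pos: [613.9, -135.9, 18.3]
tcp_rot: [180.0, -0.0, 21.0]
ft_force: [-2.1, 0.6, 5.3]
finger_gap: 55.0
grip_force: 37.8
```

{"method": "play_rows", "body": {"motion": [[[0,0,0,0,0,0],[0,0,0,0,0,0],[0,0,0,0,0,0],[0,0,0,0,0,0],[0,0,0,0,0,0]]], "jaw": 1}}

```text
time: 16.05
tool_pos: [613.5, -135.8, 17.4]
tcp_rot: [-180.0, 0.0, 21.0]
ft_force: [-0.2, -0.6, 0.5]
finger_gap: 85.6
grip_force: 0.0
```

{"method": "play_rows", "body": {"motion": [[[0,0,-1.5,0,0,0],[0,0,-4.5,0,0,0],[0,0,-9,0,0,0],[0,0,-13,0,0,0],[0,0,-17,0,0,0]]]}}

```text
time: 16.55
tool_pos: [613.6, -135.8, 190.8]
tcp_rot: [179.9, -0.1, 21.0]
ft_force: [0.6, -0.1, 0.1]
finger_gap: 85.4
grip_force: 0.0
```

{"method": "play_rows", "body": {"motion": [[[0,0,0,0,0,0],[0,0,0,0,0,0],[0,0,0,0,0,0]]]}}

```text
time: 16.85
tool_pos: [613.0, -135.6, 186.9]
tcp_rot: [-180.0, 0.1, 21.0]
ft_force: [0.3, -0.5, -1.4]
finger_gap: 85.2
grip_force: 0.0
```

Run:
```python
from h import *
w=wrist('w11'); b=snap('side','s11'); t=snap('top','t11'); print(sensors.sense()['time'])
f=lambda s,v0,v1,u0,u1:cv2.resize(s['pixels'][v0:v1,u0:u1,::-1],(390,290),interpolation=3)
cv2.imwrite('pics/final.png',np.vstack([np.hstack([f(b,190,280,145,265),f(b,130,220,220,340)]),np.hstack([f(t,110,210,110,245),f(w,0,420,0,560)])]))
```

```text
17.0
```

View pics/final.png

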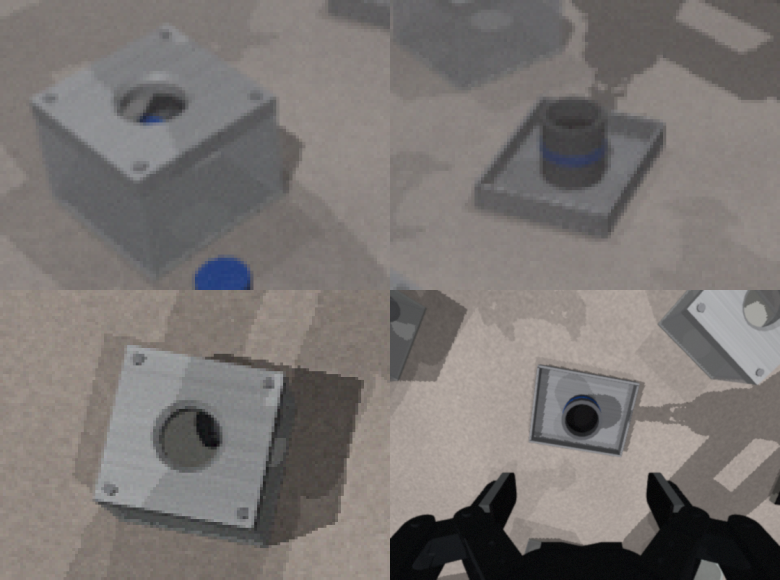

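The wide coupler stands upright in the middle of the tray. The slim one is visible through the bore, below the plate and inside the box, and the gripper is clear. I'll hand it in.

```bash
python3 -c "
from bench import job; print(job.hand_in())"
```

```text
the job is handed in; nothing more can be done
None
```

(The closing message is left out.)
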